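# Drive the locating pin home with the spring punch

## Task

Use the green spring punch to drive the brass pin fully home in the white capsule: pull the red handle back gently until the striker stays back by itself and let go of it, then slide the nest by its blue post fully home against its end stop, and press the yellow button to fire. Do not force the handle against its stop nor press the button hard (stay below about 20 N on each), do not touch the pin with the gripper, and leave the other things on the table alone; finish with the nest still home and hands off.

Things in the scene. Friction and masses are not known exactly. Their poses are not given: they have to be found in the camera images.
- punch: Spring punch, fixed: dark steel base plate 100 x 360 (y -210 to 150) x 12 mm, green housing 60 (x) x 90 (y -60 to +30) x 78 high. Origin on the table under the striker's axis, z up. The striker is drawn along the punch's -y and fires along +y, at x = 0, 50 above the table. A cross slide 16 high at y = 105 carries the nest along x; its end stop (60 high) is at the +x end.
- striker: Sprung steel striker rod, diameter 12 (nose 18), sliding along the punch's y. Origin on the rod's axis below the handle, axes as the punch's; forward it is at punch y = -130 and the nose tip at punch y = 93, in the way of the capsule: the nest can go home only once the striker is cocked. Spring: 5 N forward plus 0.12 N per mm drawn, 2 to 3 N more as the sear is passed.
- handle (a point): Grip point on the striker's upright red handle (round, diameter 14, behind the housing), on its axis, 105 above the table. The handle's top is at 120, bare from 60. Let go before the sear has caught, the striker snaps forward; once caught, it stays back (creeping forward only by the overdraw).
- sleeve: Fixed brass sleeve, diameter 28, on the rear of the housing, punch y = -60 (its origin, on the striker's axis). It carries the hidden sear's buffer. The sear catches the striker after 31 to 61 mm of draw, set differently each time and not visible. 2 mm past the catch the hard rubber buffer is met, 4 N per mm on top of the spring: feel for it. Over 12 N on the buffer is forcing it.
- trip: Yellow trip button on top of the housing, diameter 22. Origin at the centre of its top face, 98 above the table when up, at punch x = 0, y = -8. Pressed straight down it releases the sear after about 6 mm (about 5 to 8 N); 9 mm is its hard bottom.
- nest: Aluminium nest on the cross slide, with a white ceramic disc capsule (diameter 48, 20 thick, copper faces, top 74 above the table) on edge, axis along y. Origin under the capsule's centre, 16 above the table, axes as the punch's. Starts at punch x = -65 to -40, y = 105; home, in line with the striker, at x = 0 on a hard stop. Slides along x with about 2.5 N friction, stays where left.
- post (a point): Grip point on the nest's upright blue post (round, diameter 14, at nest x = -55, y = 0), on its axis, 95 above the table. The post's top is at 111, bare from 40 up.
- pin: Brass locating pin in the capsule's -y face, head diameter 12, 3 thick. Origin at the centre of the head's outer face, 50 above the table. Starts at nest y = -18, the head 5 mm proud; fully home at nest y = -13, the head on the face. Press fit, 20 N: only the fired striker drives it; a blow from any catch position is enough.
- disc1: Loose white ceramic disc, diameter 44, 7 thick, on the dark steel tray (240 x 260, 18 high) to the left; origin under its centre. Leave alone.
- disc2: As disc1.
- disc3: As disc1.
- capsule: Loose spare white capsule lying flat, diameter 48, 22 high; origin under its centre. Leave alone.
- bottle: White bottle with a blue cap, diameter 52, 130 high; origin under its centre. Leave alone.
- driver: Screwdriver with a red handle lying on the table, about 200 long; origin under its middle. Leave alone.
- jar: Amber jar, diameter 52, 55 high; origin under its centre. Leave alone.

How it is judged:
On the way, in this order (a step that is already met when the one before it is completed fails the run):
1. the striker is caught on its sear, drawn at least 28 mm, with the handle let go (y of striker in the frame of punch below -0.158 m and contact force between the fingers and striker below 0.5 N), for 0.3 s.
2. with the striker still cocked, the nest is home against its stop (within 2.5 mm) (y of striker in the frame of punch below -0.158 m and x of nest in the frame of punch above -0.0025 m), for 0.2 s.
At the end, for the whole second after the job is handed in: The pin is home in the capsule (head within 1.5 mm of the face), the nest home (within 2.5 mm), the striker forward (within 8 mm) and at rest (y of pin in the frame of nest above -0.0145 m and x of nest in the frame of punch above -0.0025 m and y of striker in the frame of punch above -0.138 m and linear speed of striker below 0.02 m/s); the robot touches nothing.
It fails at once if the striker is forced against the buffer with more than 12 N (contact force between striker and sleeve above 12 N).
It fails at once if the trip button is pressed with more than 25 N (contact force between the fingers and trip above 25 N).
It fails at once if the gripper touches the pin (contact force between the fingers and pin above 1 N).
It fails at once if a bystander is moved more than 15 mm (distance of any of disc1, disc2, disc3, capsule, bottle, driver, jar from where it was at the start of the episode above 0.015 m).
It also fails if it takes over 72 s, if anything falls off the work surface, if the arm or the gripper's body presses on something with over 40 N, if the wrist force passes 120 N, or if a joint passes its speed limit or range.

## Robot

A 7-joint arm with a two-finger parallel gripper is mounted at the origin on the work surface. World frame = base frame: x ahead of the robot, y to its left, z up, the work surface at z = 0. Lengths are in m, angles in rad, forces in N, time in s.
With the tool pointing down it reaches from about 0.4 to 0.925 m from the base axis. Payload 4.1 kg.
Tool frame: the origin (TCP) lies on the centre line of the jaws, within the pads' length; the fingertips stand 25 mm ahead of it and the grasp point (between the pads) lies 6 mm ahead of it; z points along the fingers, y is the line along which they close (so a half turn about z gives the same grasp; the last joint's range is limited). The gripper opens to 85 mm and grips with 20 to 120 N. Pads are 22 mm wide; open, the fingers measure 114 mm over their backs; the gripper's body (76 mm by 85 mm) begins 54 mm behind the grasp point. The pads swing forward as they close: fully open they stand 13 mm farther back than shut.
Start: joints at [-1.293, 0.398, 0.045, 1.537, -0.019, 1.207, -0.051], TCP at [0.239, 0.604, 0.256] pointing down, gripper open.
Joint ranges: [-2.82, 2.82], [-0.49, 2.23], [-1.37, 1.46], [0, 2.46], [-1.36, 4.5], [0.23, 2], [-2.94, 2.94]. Speed limits (rad/s): [2.57, 2.57, 3.14, 3.14, 3.14, 3.14, 3.14].

## Interface

Orientations are given as a unit quaternion [x, y, z, w].
In Python, from workcell import arm gives the robot as it stands. The module is installed in compiled form; this text tells all that it offers.
- The arm moves only by the tool play_rows, never from a script. Its argument "steps" is one flat list of numbers, 7 for each row, row after row: the shift along the world's x, y, z in m, then the turn, a rotation vector about the world's x, y, z in rad, then the closure in counts, from 0 (fully open) to 255 (shut). In form: [x, y, z, wx, wy, wz, grip, x, y, z, wx, wy, wz, grip, ...]. A call has exactly 5 rows; each row shifts and turns the commanded pose from where the row before left it; what a row does not reach is not made up. A row lasts 1/8 s, in which the tool goes at most 62.5 mm and 10.7 degrees, less where a joint would pass 70% of its speed; a pose out of reach is approached as far as the arm can. A call with a gripper value outside its range is refused whole. The fingers move at their own pace and stop on an object; "grip_force" is the grip in N (left out, the last holds). Time passes only in rows, so rows that do not move let the fingers close, or fill a call up. It gives the time, the measured TCP pose, the force, the opening and the grip force at its end, in the units of the state.
- arm.sense(): the state, without advancing time (a new reading comes with each control period).
- arm.capture(name): name is "side" or "top" or "wrist"; returns a dict with "image" (400x640x3 uint8, red, green, blue), "fx", "fy", "cx", "cy" (pixels), "T" (4x4, takes a point from camera to world coordinates). Camera axes: x right, y up, looking along -z (the intrinsics and any distortion apply to the point x, -y, -z); pixel columns grow to the right and rows downward; lengths in m; the calibration is good to about 2 mm. A picture is of the moment at which its call begins. There is no depth.
- arm.sign_off(): hands the job in; it is judged then, once.
Trained networks look in a picture, given as the dict that the camera call returned (one of the last four; its "shot" number tells which), for a name from the list of things; names that differ only in an ending like _2 or _b are one class to them, and where a whole thing is asked for, a point or a joint stands for the part that bears it (a point fixed in the world has none). Each returns a list of dicts, best first, with "p" (0 to 1); they miss things now and then, are a little off and sometimes report something else, mostly with a low value. They report only what shows in the picture. A call takes as long as a camera call.
- arm.recognise(picture, name): "centre" ([x, y, z] in m, in world coordinates, good to about 4 mm: the middle of the surface that is visible of it).
- arm.masks_of(picture, name): "pixels" (400x640 bool, what is visible of it).
The state is a dict: "clock": time; "qpos": joint angles; "dq": joint speeds; "effort": joint torques, N m; "ee_pos": TCP position; "ee_rot": TCP orientation; "force": force on the tool from outside, world axes, zero at the start; "ft_torque": the same for the moment, N m; "grip_width": finger opening in m; "grip_force": force on a finger pad.
Only numpy, scipy, OpenCV 4.12 (cv2) and the standard library are available. Lean on these libraries where they do the work, as an engineer would, in place of code of your own. Each camera call takes 0.05 s, during which the arm holds its last target. There are 200 camera calls.

## Working session

There is one attempt and no reset: what is moved stays moved. The work goes in short steps, Python scripts to look and compute and a tool call to move; the robot and the scene stay as the last step left them, time stands still between calls to the robot, and variables do not carry over. Pictures are saved under pics/ and viewed, at most 10 in all, crops included, and the job is handed in when it is done.

Besides the shell and the picture viewer there is one more tool, called as name(argument=value, ...) on one line, values as JSON. play_rows: Moves the arm, as the interface text tells. Its arguments: {"type":"object","properties":{"steps":{"type":"array"},"grip_force":{"type":"number"}},"required":["steps"]}

```bash
mkdir -p pics; python3 - <<'E'
from workcell import arm
import cv2,numpy as np
s=arm.sense();print({k:np.round(v,3) for k,v in s.items()})
for c in("top","side"):
    p=arm.capture(c);cv2.imwrite(f"pics/{c}0.png",p["image"][:,:,::-1])
    print(c,p["fx"],p["cx"],p["cy"],np.round(p["T"],3).tolist(),p.keys())
    for n in("punch","striker","handle","sleeve","trip","nest","post","pin","bottle","driver","jar","capsule"):
        r=arm.recognise(p,n)
        print(n,[(np.round(d["centre"],3).tolist(),round(d["p"],2)) for d in r[:2]])
E
```

```text
{'clock': np.float64(0.0), 'qpos': array([-1.293,  0.399,  0.045,  1.538, -0.019,  1.207, -0.051]), 'dq': array([-0.   ,  0.002, -0.001,  0.002, -0.001,  0.001, -0.001]), 'effort': array([ 0.0000e+00, -4.7512e+01,  1.3650e+00, -2.5422e+01,  1.2000e-02,
        9.0000e-03,  0.0000e+00]), 'ee_pos': array([0.239, 0.604, 0.255]), 'ee_rot': array([ 0.187,  0.982, -0.001, -0.   ]), 'force': array([ 0.115,  0.169, -0.439]), 'ft_torque': array([ 0.023,  0.021, -0.023]), 'grip_force': np.float64(0.0), 'grip_width': np.float64(0.085)}
top 473.82323508059443 320.1397847604497 197.48226512886862 [[-0.071, 0.975, -0.212, 0.262], [-0.997, -0.068, 0.022, 0.058], [0.007, 0.213, 0.977, 1.496], [0.0, 0.0, 0.0, 1.0]] dict_keys(['image', 'fx', 'fy', 'cx', 'cy', 'T', 'shot'])
punch [([0.493, -0.41, 0.085], 0.59), ([0.455, 0.402, 0.008], 0.27)]
striker [([0.573, -0.049, 0.056], 0.77)]
handle [([0.765, -0.067, 0.057], 0.56), ([0.577, -0.052, 0.056], 0.52)]
sleeve []
trip [([0.591, 0.025, 0.1], 0.44)]
nest [([0.524, 0.149, 0.044], 0.75), ([0.575, 0.035, 0.011], 0.36)]
post [([0.528, 0.144, 0.051], 0.76)]
pi
[... 218 characters left out ...]
3)]
side 415.018898694168 321.3236562721961 198.9015791447281 [[-0.93, 0.271, -0.249, 0.204], [-0.368, -0.699, 0.614, 0.894], [-0.008, 0.662, 0.749, 1.124], [0.0, 0.0, 0.0, 1.0]] dict_keys(['image', 'fx', 'fy', 'cx', 'cy', 'T', 'shot'])
punch [([0.572, 0.069, 0.018], 0.67)]
striker [([0.578, -0.072, 0.057], 0.53)]
handle [([0.574, -0.071, 0.055], 0.58)]
sleeve []
trip [([0.592, 0.032, 0.1], 0.5), ([0.576, -0.074, 0.057], 0.27)]
nest [([0.521, 0.164, 0.049], 0.6), ([0.574, -0.07, 0.054], 0.47)]
post [([0.529, 0.161, 0.05], 0.84)]
pin []
bottle [([0.496, -0.406, 0.072], 0.82)]
driver [([0.586, -0.405, 0.017], 0.71), ([0.343, -0.083, 0.019], 0.42)]
jar [([0.77, -0.052, 0.049], 0.62)]
capsule []
```

View pics/top0.png

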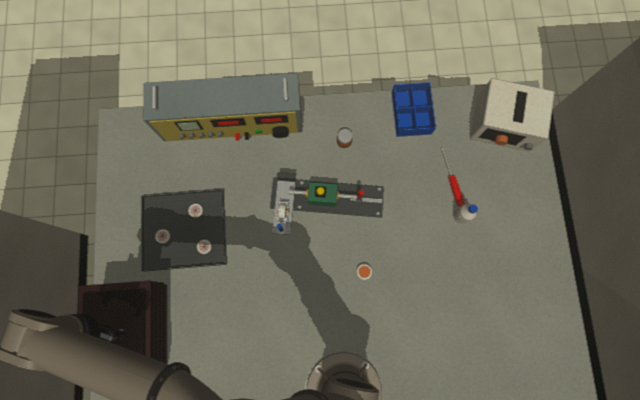

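View pics/side0.png

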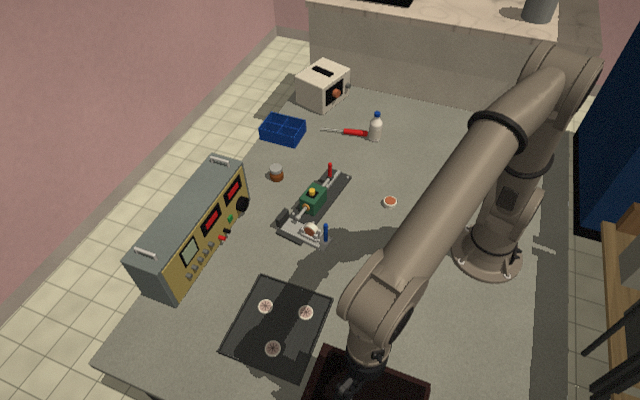

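The top view shows the punch along world +y with a slight yaw. The red handle is at (361,192), the yellow button at (320,191), the nest at (283,210) and the blue post at (280,227). I'll locate these precisely by colour and triangulation.

```bash
cat > h.py <<'E'
from workcell import arm
import cv2,numpy as np
def ray(p,u,v):
    d=np.array([(u-p["cx"])/p["fx"],-(v-p["cy"])/p["fy"],-1.]);T=np.array(p["T"]);return T[:3,3],T[:3,:3]@d
def onz(p,u,v,z):
    o,d=ray(p,u,v);return o+d*(z-o[2])/d[2]
def proj(p,X):
    T=np.array(p["T"]);c=T[:3,:3].T@(np.array(X)-T[:3,3]);return np.array([p["cx"]-p["fx"]*c[0]/c[2],p["cy"]+p["fy"]*c[1]/c[2]])
H={"trip":[(18,35)],"handle":[(0,8),(172,180)],"post":[(100,130)]}
def blob(p,name,near,rad=14):
    hsv=cv2.cvtColor(p["image"],cv2.COLOR_RGB2HSV)
    m=sum(((hsv[...,0]>=a)&(hsv[...,0]<=b)&(hsv[...,1]>130)&(hsv[...,2]>60)) for a,b in H[name])>0
    v,u=np.nonzero(m);k=np.hypot(u-near[0],v-near[1])<rad
    if k.sum()==0:return None
    u,v=u[k],v[k];return np.array([u.mean(),v.mean()]),k.sum(),(u.min(),u.max(),v.min(),v.max())
def tri(rs):
    A=0;b=0
    for o,d in rs:
        d=d/np.linalg.norm(d);M=np.eye(3)-np.outer(d,d);A=A+M;b=b+M@o
    return np.linalg.solve(A,b)
E
python3 - <<'E'
from h import *
P={c:arm.capture(c) for c in("top","side")}
N={"trip":(.591,.028,.095),"handle":(.577,-.09,.09),"post":(.525,.155,.08)}
for n,x in N.items():
    rs=[]
    for c,p in P.items():
        b=blob(p,n,proj(p,x),20);print(n,c,proj(p,x).round(),b)
        if b: rs.append(ray(p,*b[0])); print("  onz .09",onz(p,*b[0],.09).round(4))
    print(n,tri(rs).round(4))
p=P["top"]
for r in arm.masks_of(p,"punch")[:1]:
    m=r["pixels"].astype(np.uint8);rc=cv2.minAreaRect(cv2.findNonZero(m));print(r["p"],m.sum(),rc)
im=p["image"][160:250,255:400,::-1];cv2.imwrite("pics/crop1.png",cv2.resize(im,None,fx=5,fy=5,interpolation=cv2.INTER_CUBIC))
E
```

```text
trip top [319. 190.] (array([319.7804878 , 191.32926829]), np.int64(82), (np.int64(306), np.int64(338), np.int64(187), np.int64(198)))
  onz .09 [0.5872 0.0257 0.09  ]
trip side [311. 191.] (array([310.72222222, 193.64814815]), np.int64(54), (np.int64(302), np.int64(315), np.int64(188), np.int64(210)))
  onz .09 [0.5893 0.0378 0.09  ]
trip [0.5926 0.0257 0.0754]
handle top [358. 192.] (array([360.13157895, 193.36842105]), np.int64(38), (np.int64(358), np.int64(363), np.int64(190), np.int64(198)))
  onz .09 [ 0.5723 -0.0964  0.09  ]
handle side [328. 170.] (array([329.52631579, 169.12280702]), np.int64(57), (np.int64(328), np.int64(331), np.int64(162), np.int64(176)))
  onz .09 [ 0.5721 -0.095   0.09  ]
handle [ 0.5727 -0.0966  0.0883]
post top [279. 215.] (array([279.22222222, 226.22222222]), np.int64(18), (np.int64(277), np.int64(281), np.int64(224), np.int64(229)))
  onz .09 [0.4886 0.1545 0.09  ]
post side [315. 227.] (array([325.23728814, 231.94915254]), np.int64(59), (np.int64(324), np.int64(327), np.int64(224), np.int64(241)))
  onz .09 [0.4855 0.1698 0.09  ]
post [0.4914 0.1559 0.07  ]
0.72 4075 ((326.33465576171875, 205.64590454101562), (112.65519714355469, 62.0040168762207), 3.5763344764709473)
```

View pics/crop1.png

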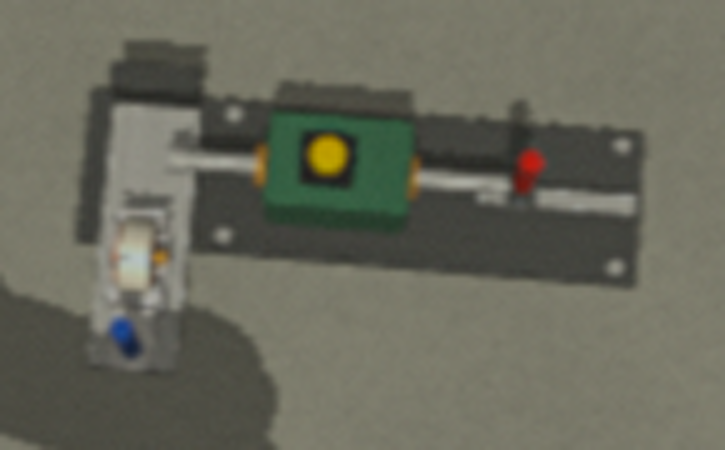

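Crop: handle top at (532,161)/5, button (327,155)/5, post top (121,328)/5, and plate corners (641,132), (635,287), (79,241) and (96,88). I'll fit the pose from these.

```bash
cat >> h.py <<'E'
def fit(p,obs,x0=(.588,.034,-.05,-.05)):
    from scipy.optimize import least_squares
    def w(q,X):
        c,s=np.cos(q[2]),np.sin(q[2]);return np.array([q[0]+c*X[0]-s*X[1],q[1]+s*X[0]+c*X[1],X[2]])
    f=lambda q:np.concatenate([proj(p,w(q,[X[0]+(q[3] if nest else 0),X[1],X[2]]))-np.array(uv) for X,uv,nest in obs])
    r=least_squares(f,x0,loss="soft_l1");return r.x,f(r.x).reshape(-1,2),w
E
python3 - <<'E'
from h import *
p=arm.capture("top");C=lambda u,v:((u+2)/5-.5+255,(v+2)/5-.5+160)
obs=[([0,-.130,.12],C(532,161),0),([0,-.008,.098],C(327,155),0),([-.055,.105,.111],C(121,328),1),
([.05,-.21,.012],C(641,132),0),([-.05,-.21,.012],C(635,287),0),([-.05,.15,.012],C(79,241),0),([.05,.15,.012],C(96,88),0)]
q,r,w=fit(p,obs);print(q.round(4),r.round(1).tolist())
for n,X in dict(handle=[0,-.13,.105],trip=[0,-.008,.098],post=[q[3]-.055,.105,.095]).items():print(n,w(q,X).round(4))
E
```

```text
[ 0.5888  0.0313 -0.1524 -0.0637] [[0.1, 0.1], [0.2, -0.3], [0.1, 0.0], [0.9, 0.3], [0.5, -0.2], [-1.0, -0.2], [-1.2, 0.2]]
handle [ 0.569  -0.0972  0.105 ]
trip [0.5875 0.0234 0.098 ]
post [0.4874 0.1531 0.095 ]
```

play_rows(steps=[0.0165, -0.035, 0, 0, 0, 0.0112, 90, 0.0165, -0.035, 0, 0, 0, 0.0112, 90, 0.0165, -0.035, 0, 0, 0, 0.0112, 90, 0.0165, -0.035, 0, 0, 0, 0.0112, 90, 0.0165, -0.035, 0, 0, 0, 0.0112, 90], grip_force=20)

```text
clock: 2.12
ee_pos: [0.3222, 0.4283, 0.2565]
ee_rot: [0.16, 0.987, 0.0, 0.0]
force: [0.3, -0.9, 0.9]
grip_width: 0.055
grip_force: 0.0
```

play_rows(steps=[0.0165, -0.035, 0, 0, 0, 0.0112, 90, 0.0165, -0.035, 0, 0, 0, 0.0112, 90, 0.0165, -0.035, 0, 0, 0, 0.0112, 90, 0.0165, -0.035, 0, 0, 0, 0.0112, 90, 0.0165, -0.035, 0, 0, 0, 0.0112, 90])

```text
clock: 2.75
ee_pos: [0.4047, 0.2533, 0.2566]
ee_rot: [0.132, 0.991, 0.0, 0.0]
force: [0.8, 0.6, 0.1]
grip_width: 0.0552
grip_force: 0.0
```

play_rows(steps=[0.0165, -0.035, 0, 0, 0, 0.0112, 90, 0.0165, -0.035, 0, 0, 0, 0.0112, 90, 0.0165, -0.035, 0, 0, 0, 0.0112, 90, 0.0165, -0.035, 0, 0, 0, 0.0112, 90, 0.0165, -0.035, 0, 0, 0, 0.0112, 90])

```text
clock: 3.38
ee_pos: [0.4871, 0.0783, 0.2566]
ee_rot: [0.104, 0.995, 0.0, 0.0]
force: [0.3, 0.4, 0.1]
grip_width: 0.0557
grip_force: 0.0
```

play_rows(steps=[0.0165, -0.035, 0, 0, 0, 0.0112, 90, 0.0165, -0.035, 0, 0, 0, 0.0112, 90, 0.0165, -0.035, 0, 0, 0, 0.0112, 90, 0.0165, -0.035, 0, 0, 0, 0.0112, 90, 0.0165, -0.035, 0, 0, 0, 0.0112, 90])

```text
clock: 4.0
ee_pos: [0.5697, -0.0965, 0.2565]
ee_rot: [0.076, 0.997, 0.0, 0.0]
force: [-0.2, 0.8, 0.0]
grip_width: 0.0554
grip_force: 0.0
```

```bash
python3 - <<'E'
from h import *
p=arm.capture("wrist");cv2.imwrite("pics/w1.png",p["image"][:,:,::-1]);print(np.round(p["T"],3).tolist(),p["fx"],proj(p,[.569,-.0972,.12]),proj(p,[.5875,.0234,.098]))
E
```

```text
[[0.153, -0.935, -0.32, 0.487], [0.988, 0.145, 0.049, -0.084], [0.001, -0.324, 0.946, 0.375], [0.0, 0.0, 0.0, 1.0]] 321.8249716997134 [316.57972116 192.39783538] [452.46586249 184.68130937]
```

View pics/w1.png

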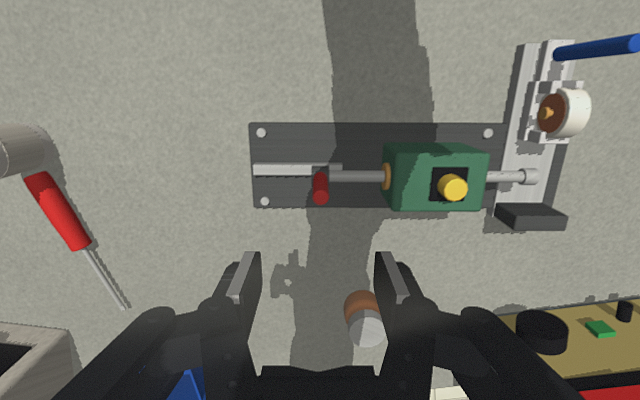

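The handle top is at about (321,197) against a predicted (317,192), and the button at (453,188) against (452,185). So the real positions are about +2.5 mm in x, with handle y about +2.5 mm. The punch is parallel to the gripper. I'll descend.

play_rows(steps=[0.0005, 0.0005, -0.03, 0, 0, 0, 90, 0.0005, 0.0005, -0.03, 0, 0, 0, 90, 0.0005, 0.0005, -0.03, 0, 0, 0, 90, 0.0005, 0.0005, -0.03, 0, 0, 0, 90, 0, 0, -0.028, 0, 0, 0, 90])

```text
clock: 4.68
ee_pos: [0.5712, -0.0931, 0.1075]
ee_rot: [0.076, 0.997, 0.0, 0.0]
force: [-0.1, -0.4, -0.2]
grip_width: 0.0554
grip_force: 0.0
```

play_rows(steps=[0, 0, 0, 0, 0, 0, 130, 0, 0, 0, 0, 0, 0, 170, 0, 0, 0, 0, 0, 0, 195, 0, 0, 0, 0, 0, 0, 195, 0, 0, 0, 0, 0, 0, 195])

```text
clock: 5.3
ee_pos: [0.5714, -0.0936, 0.1089]
ee_rot: [0.076, 0.997, 0.0, 0.0]
force: [0.1, 0.6, 0.0]
grip_width: 0.0202
grip_force: 0.0
```

play_rows(steps=[-0.0008, -0.005, 0, 0, 0, 0, 195, -0.0008, -0.005, 0, 0, 0, 0, 195, -0.0008, -0.005, 0, 0, 0, 0, 195, 0, 0, 0, 0, 0, 0, 195, 0, 0, 0, 0, 0, 0, 195])

```text
clock: 5.92
ee_pos: [0.5694, -0.1059, 0.1085]
ee_rot: [0.076, 0.997, 0.002, 0.0]
force: [0.0, 6.7, 2.4]
grip_width: 0.0198
grip_force: 3.1
```

play_rows(steps=[-0.0008, -0.005, 0, 0, 0, 0, 195, -0.0008, -0.005, 0, 0, 0, 0, 195, -0.0005, -0.003, 0, 0, 0, 0, 195, 0, 0, 0, 0, 0, 0, 195, 0, 0, 0, 0, 0, 0, 195])

```text
clock: 6.55
ee_pos: [0.5676, -0.1174, 0.1085]
ee_rot: [0.075, 0.997, 0.003, 0.0]
force: [0.3, 9.1, 1.9]
grip_width: 0.0202
grip_force: 4.2
```

```bash
python3 - <<'E'
from h import *
p=arm.capture("wrist");cv2.imwrite("pics/w2.png",p["image"][:,:,::-1])
E
```

```text
(no output)
```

View pics/w2.png

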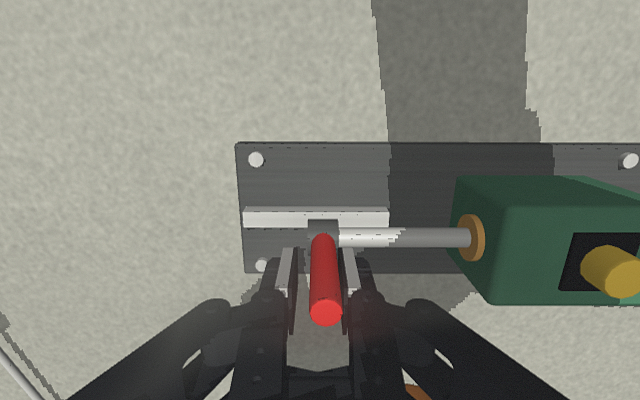

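The handle is between the pads, against the front finger at (325,280), drawn about 20 mm. I'll continue in small steps.

play_rows(steps=[-0.0003, -0.002, 0, 0, 0, 0, 195, -0.0003, -0.002, 0, 0, 0, 0, 195, -0.0002, -0.001, 0, 0, 0, 0, 195, 0, 0, 0, 0, 0, 0, 195, 0, 0, 0, 0, 0, 0, 195])

```text
clock: 7.22
ee_pos: [0.5671, -0.121, 0.1085]
ee_rot: [0.075, 0.997, 0.004, 0.0]
force: [0.6, 11.7, 2.4]
grip_width: 0.0199
grip_force: 5.3
```

play_rows(steps=[-0.0002, -0.001, 0, 0, 0, 0, 195, -0.0001, -0.001, 0, 0, 0, 0, 195, 0, 0, 0, 0, 0, 0, 195, 0, 0, 0, 0, 0, 0, 195, 0, 0, 0, 0, 0, 0, 195])

```text
clock: 7.85
ee_pos: [0.5668, -0.1227, 0.1085]
ee_rot: [0.075, 0.997, 0.004, -0.0]
force: [0.9, 10.9, 3.4]
grip_width: 0.0201
grip_force: 5.6
```

play_rows(steps=[-0.0002, -0.001, 0, 0, 0, 0, 195, -0.0001, -0.001, 0, 0, 0, 0, 195, 0, 0, 0, 0, 0, 0, 195, 0, 0, 0, 0, 0, 0, 195, 0, 0, 0, 0, 0, 0, 195])

```text
clock: 8.48
ee_pos: [0.5665, -0.1244, 0.1085]
ee_rot: [0.074, 0.997, 0.004, -0.0]
force: [0.3, 12.0, 3.2]
grip_width: 0.0206
grip_force: 5.8
```

play_rows(steps=[-0.0002, -0.001, 0, 0, 0, 0, 195, -0.0001, -0.001, 0, 0, 0, 0, 195, 0, 0, 0, 0, 0, 0, 195, 0, 0, 0, 0, 0, 0, 195, 0, 0, 0, 0, 0, 0, 195])

```text
clock: 9.1
ee_pos: [0.5663, -0.1261, 0.1084]
ee_rot: [0.074, 0.997, 0.004, -0.0]
force: [0.9, 11.6, 3.8]
grip_width: 0.0198
grip_force: 6.0
```

```bash
python3 - <<'E'
from h import *
for i in range(3):
    p=arm.capture("wrist");print(arm.sense()["force"].round(2))
E
```

```text
[ 0.6  12.35  2.23]
[ 1.91 12.35  3.08]
[ 0.9  11.18  3.44]
```

play_rows(steps=[-0.0002, -0.001, 0, 0, 0, 0, 195, -0.0001, -0.001, 0, 0, 0, 0, 195, 0, 0, 0, 0, 0, 0, 195, 0, 0, 0, 0, 0, 0, 195, 0, 0, 0, 0, 0, 0, 195])

```text
clock: 9.88
ee_pos: [0.566, -0.1278, 0.1084]
ee_rot: [0.074, 0.997, 0.005, -0.0]
force: [0.5, 12.2, 2.7]
grip_width: 0.02
grip_force: 6.3
```

play_rows(steps=[-0.0002, -0.001, 0, 0, 0, 0, 195, -0.0001, -0.001, 0, 0, 0, 0, 195, 0, 0, 0, 0, 0, 0, 195, 0, 0, 0, 0, 0, 0, 195, 0, 0, 0, 0, 0, 0, 195])

```text
clock: 10.5
ee_pos: [0.5655, -0.131, 0.1085]
ee_rot: [0.075, 0.997, 0.004, -0.0]
force: [0.4, 10.5, 2.9]
grip_width: 0.0202
grip_force: 5.4
```

The force dropped and the tool jumped, so the sear has probably been passed. I'll feel for the buffer.

play_rows(steps=[-0.0002, -0.001, 0, 0, 0, 0, 195, 0, 0, 0, 0, 0, 0, 195, 0, 0, 0, 0, 0, 0, 195, 0, 0, 0, 0, 0, 0, 195, 0, 0, 0, 0, 0, 0, 195])

```text
clock: 11.12
ee_pos: [0.5654, -0.1319, 0.1085]
ee_rot: [0.075, 0.997, 0.004, -0.0]
force: [0.9, 10.5, 2.2]
grip_width: 0.0201
grip_force: 5.4
```

play_rows(steps=[-0.0002, -0.001, 0, 0, 0, 0, 195, 0, 0, 0, 0, 0, 0, 195, 0, 0, 0, 0, 0, 0, 195, 0, 0, 0, 0, 0, 0, 195, 0, 0, 0, 0, 0, 0, 195])

```text
clock: 11.75
ee_pos: [0.5652, -0.1328, 0.1085]
ee_rot: [0.075, 0.997, 0.004, -0.0]
force: [0.7, 10.8, 3.3]
grip_width: 0.0204
grip_force: 5.5
```

play_rows(steps=[-0.0002, -0.001, 0, 0, 0, 0, 195, 0, 0, 0, 0, 0, 0, 195, 0, 0, 0, 0, 0, 0, 195, 0, 0, 0, 0, 0, 0, 195, 0, 0, 0, 0, 0, 0, 195])

```text
clock: 12.38
ee_pos: [0.565, -0.1338, 0.1085]
ee_rot: [0.075, 0.997, 0.004, -0.0]
force: [1.6, 11.6, 3.1]
grip_width: 0.0201
grip_force: 5.5
```

play_rows(steps=[-0.0002, -0.001, 0, 0, 0, 0, 195, 0, 0, 0, 0, 0, 0, 195, 0, 0, 0, 0, 0, 0, 195, 0, 0, 0, 0, 0, 0, 195, 0, 0, 0, 0, 0, 0, 195])

```text
clock: 13.0
ee_pos: [0.5649, -0.1347, 0.1085]
ee_rot: [0.075, 0.997, 0.004, 0.0]
force: [1.6, 12.3, 3.2]
grip_width: 0.0204
grip_force: 5.6
```

play_rows(steps=[-0.0002, -0.001, 0, 0, 0, 0, 195, 0, 0, 0, 0, 0, 0, 195, 0, 0, 0, 0, 0, 0, 195, 0, 0, 0, 0, 0, 0, 195, 0, 0, 0, 0, 0, 0, 195])

```text
clock: 13.62
ee_pos: [0.5647, -0.136, 0.1085]
ee_rot: [0.075, 0.997, 0.004, 0.0]
force: [1.2, 9.9, 3.0]
grip_width: 0.0198
grip_force: 5.4
```

play_rows(steps=[-0.0002, -0.0015, 0, 0, 0, 0, 195, 0, 0, 0, 0, 0, 0, 195, 0, 0, 0, 0, 0, 0, 195, 0, 0, 0, 0, 0, 0, 195, 0, 0, 0, 0, 0, 0, 195])

```text
clock: 14.25
ee_pos: [0.5645, -0.1371, 0.1085]
ee_rot: [0.075, 0.997, 0.004, 0.0]
force: [0.4, 11.6, 3.0]
grip_width: 0.0201
grip_force: 5.7
```

play_rows(steps=[-0.0002, -0.0015, 0, 0, 0, 0, 195, 0, 0, 0, 0, 0, 0, 195, 0, 0, 0, 0, 0, 0, 195, 0, 0, 0, 0, 0, 0, 195, 0, 0, 0, 0, 0, 0, 195])

```text
clock: 14.88
ee_pos: [0.5643, -0.1385, 0.1085]
ee_rot: [0.074, 0.997, 0.004, -0.0]
force: [2.0, 11.1, 2.7]
grip_width: 0.0201
grip_force: 5.8
```

play_rows(steps=[-0.0002, -0.0015, 0, 0, 0, 0, 195, 0, 0, 0, 0, 0, 0, 195, 0, 0, 0, 0, 0, 0, 195, 0, 0, 0, 0, 0, 0, 195, 0, 0, 0, 0, 0, 0, 195])

```text
clock: 15.5
ee_pos: [0.5641, -0.14, 0.1085]
ee_rot: [0.074, 0.997, 0.004, -0.0]
force: [1.4, 12.4, 3.8]
grip_width: 0.0203
grip_force: 5.8
```

play_rows(steps=[-0.0002, -0.0015, 0, 0, 0, 0, 195, 0, 0, 0, 0, 0, 0, 195, 0, 0, 0, 0, 0, 0, 195, 0, 0, 0, 0, 0, 0, 195, 0, 0, 0, 0, 0, 0, 195])

```text
clock: 16.12
ee_pos: [0.5638, -0.1421, 0.1085]
ee_rot: [0.075, 0.997, 0.004, -0.0]
force: [0.3, 9.8, 3.6]
grip_width: 0.02
grip_force: 5.3
```

play_rows(steps=[-0.0002, -0.001, 0, 0, 0, 0, 195, 0, 0, 0, 0, 0, 0, 195, 0, 0, 0, 0, 0, 0, 195, 0, 0, 0, 0, 0, 0, 195, 0, 0, 0, 0, 0, 0, 195])

```text
clock: 16.75
ee_pos: [0.5637, -0.1428, 0.1084]
ee_rot: [0.075, 0.997, 0.004, -0.0]
force: [1.4, 11.5, 2.9]
grip_width: 0.0202
grip_force: 5.5
```

play_rows(steps=[-0.0002, -0.001, 0, 0, 0, 0, 195, 0, 0, 0, 0, 0, 0, 195, 0, 0, 0, 0, 0, 0, 195, 0, 0, 0, 0, 0, 0, 195, 0, 0, 0, 0, 0, 0, 195])

```text
clock: 17.38
ee_pos: [0.5636, -0.1432, 0.1084]
ee_rot: [0.074, 0.997, 0.004, -0.0]
force: [1.6, 11.8, 2.9]
grip_width: 0.0204
grip_force: 6.0
```

play_rows(steps=[-0.0002, -0.001, 0, 0, 0, 0, 195, 0, 0, 0, 0, 0, 0, 195, 0, 0, 0, 0, 0, 0, 195, 0, 0, 0, 0, 0, 0, 195, 0, 0, 0, 0, 0, 0, 195])

```text
clock: 18.0
ee_pos: [0.5636, -0.1434, 0.1084]
ee_rot: [0.074, 0.997, 0.005, -0.0]
force: [1.2, 12.6, 2.8]
grip_width: 0.02
grip_force: 6.6
```

play_rows(steps=[-0.0002, -0.0015, 0, 0, 0, 0, 195, 0, 0, 0, 0, 0, 0, 195, 0, 0, 0, 0, 0, 0, 195, 0, 0, 0, 0, 0, 0, 195, 0, 0, 0, 0, 0, 0, 195])

```text
clock: 18.62
ee_pos: [0.5635, -0.1439, 0.1084]
ee_rot: [0.074, 0.997, 0.005, -0.0]
force: [1.8, 14.9, 3.5]
grip_width: 0.02
grip_force: 7.5
```

This is clearly the buffer: force 14.9 N and little motion. I'll ease forward and check that the striker holds.

play_rows(steps=[0.0003, 0.002, 0, 0, 0, 0, 195, 0.0003, 0.002, 0, 0, 0, 0, 195, 0.0003, 0.002, 0, 0, 0, 0, 195, 0.0003, 0.002, 0, 0, 0, 0, 195, 0, 0.001, 0, 0, 0, 0, 195])

```text
clock: 19.25
ee_pos: [0.564, -0.1404, 0.1085]
ee_rot: [0.075, 0.997, 0.002, 0.0]
force: [1.3, 5.1, 0.2]
grip_width: 0.0197
grip_force: 2.5
```

play_rows(steps=[0.0001, 0.001, 0, 0, 0, 0, 195, 0.0001, 0.001, 0, 0, 0, 0, 195, 0, 0, 0, 0, 0, 0, 195, 0, 0, 0, 0, 0, 0, 195, 0, 0, 0, 0, 0, 0, 195])

```text
clock: 19.88
ee_pos: [0.564, -0.1404, 0.1086]
ee_rot: [0.076, 0.997, 0.001, 0.001]
force: [3.1, 4.3, 1.6]
grip_width: 0.0199
grip_force: 2.7
```

play_rows(steps=[0.0001, 0.001, 0, 0, 0, 0, 195, 0.0001, 0.001, 0, 0, 0, 0, 195, 0, 0, 0, 0, 0, 0, 195, 0, 0, 0, 0, 0, 0, 195, 0, 0, 0, 0, 0, 0, 195])

```text
clock: 20.5
ee_pos: [0.5627, -0.1398, 0.1082]
ee_rot: [0.077, 0.997, -0.0, -0.0]
force: [-0.0, 1.5, 0.3]
grip_width: 0.02
grip_force: 0.3
```

play_rows(steps=[0.0001, 0.001, 0, 0, 0, 0, 195, 0.0001, 0.001, 0, 0, 0, 0, 195, 0, 0, 0, 0, 0, 0, 195, 0, 0, 0, 0, 0, 0, 195, 0, 0, 0, 0, 0, 0, 195])

```text
clock: 21.12
ee_pos: [0.5635, -0.1371, 0.1083]
ee_rot: [0.076, 0.997, 0.0, -0.0]
force: [-0.1, 0.4, -0.4]
grip_width: 0.0201
grip_force: 0.0
```

Caught: zero force with the finger clear. I'll open and rise, hold briefly, then go to the post.

play_rows(steps=[0, 0, 0, 0, 0, 0, 110, 0, 0, 0, 0, 0, 0, 110, 0, 0, 0, 0, 0, 0, 110, 0, 0, 0.04, 0, 0, 0, 110, 0, 0, 0.05, 0, 0, 0, 110])

```text
clock: 21.75
ee_pos: [0.5626, -0.1368, 0.1983]
ee_rot: [0.076, 0.997, -0.0, -0.001]
force: [0.4, 0.5, 0.2]
grip_width: 0.0486
grip_force: 0.0
```

```bash
python3 - <<'E'
from h import *
p=arm.capture("top");b=blob(p,"handle",(366,193),20);print(b,onz(p,*b[0],.09),onz(p,b[2][1]-1.5,b[2][2]+1.5,.12))
print(proj(p,[.5605,-.142,.09]));b=blob(p,"post",(279,226),20);print(b)
E
```

```text
Traceback (most recent call last):
TypeError: 'NoneType' object is not subscriptable
```

play_rows(steps=[-0.0105, 0.0295, 0, 0, 0, 0, 255, -0.0105, 0.0295, 0, 0, 0, 0, 255, -0.0105, 0.0295, 0, 0, 0, 0, 255, -0.0105, 0.0295, 0, 0, 0, 0, 255, -0.0105, 0.0295, 0, 0, 0, 0, 255])

```text
clock: 22.42
ee_pos: [0.5107, 0.0113, 0.1983]
ee_rot: [0.076, 0.997, 0.0, 0.0]
force: [0.3, 0.7, -1.0]
grip_width: -0.0002
grip_force: 0.0
```

play_rows(steps=[-0.0105, 0.0295, 0, 0, 0, 0, 255, -0.0105, 0.0295, 0, 0, 0, 0, 255, -0.0105, 0.0295, 0, 0, 0, 0, 255, -0.0105, 0.0295, 0, 0, 0, 0, 255, -0.0105, 0.0295, 0, 0, 0, 0, 255])

```text
clock: 23.05
ee_pos: [0.4582, 0.1588, 0.1984]
ee_rot: [0.076, 0.997, 0.0, 0.0]
force: [-0.3, -0.9, 0.0]
grip_width: 0.0002
grip_force: 0.0
```

```bash
python3 - <<'E'
from h import *
p=arm.capture("top");b=blob(p,"handle",(366,193),20);print(b,onz(p,*b[0],.09))
p=arm.capture("side");b=blob(p,"handle",proj(p,[.5605,-.142,.09]),20);print(b,b and onz(p,*b[0],.09))
p=arm.capture("wrist");cv2.imwrite("pics/w3.png",p["image"][:,:,::-1]);print(proj(p,[.49,.154,.111]));b=blob(p,"post",(330,150),250);print(b)
E
```

```text
(array([374.58536585, 194.65853659]), np.int64(41), (np.int64(372), np.int64(378), np.int64(191), np.int64(199))) [ 0.56522492 -0.14001246  0.09      ]
None None
[313.5220054  258.46456707]
(array([317.80857143, 231.77428571]), np.int64(350), (np.int64(309), np.int64(325), np.int64(212), np.int64(246)))
```

View pics/w3.png

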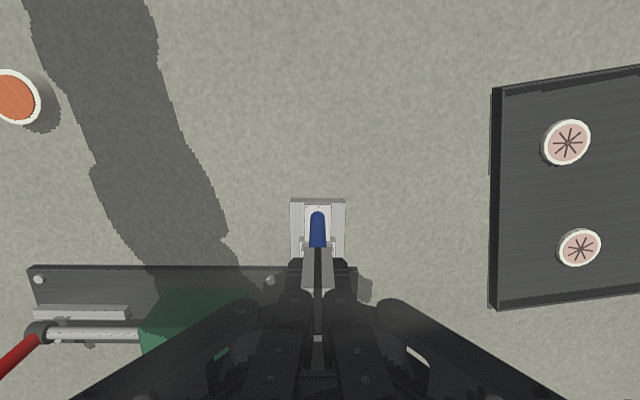

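The striker stayed cocked (handle y = -0.140, about 44 mm drawn). The post at (318,231) is in line with the closed fingers. I'll descend and push.

play_rows(steps=[0, 0, -0.033, 0, 0, 0, 255, 0, 0, -0.033, 0, 0, 0, 255, 0, 0, -0.032, 0, 0, 0, 255, 0.005, -0.0008, 0, 0, 0, 0, 255, 0.005, -0.0008, 0, 0, 0, 0, 255])

```text
clock: 23.82
ee_pos: [0.4701, 0.1558, 0.1014]
ee_rot: [0.077, 0.997, 0.0, 0.001]
force: [0.9, 0.9, 0.9]
grip_width: 0.0002
grip_force: 0.0
```

play_rows(steps=[0.006, -0.0009, 0, 0, 0, 0, 255, 0.006, -0.0009, 0, 0, 0, 0, 255, 0.006, -0.0009, 0, 0, 0, 0, 255, 0.006, -0.0009, 0, 0, 0, 0, 255, 0.006, -0.0009, 0, 0, 0, 0, 255])

```text
clock: 24.45
ee_pos: [0.4989, 0.152, 0.1004]
ee_rot: [0.076, 0.997, 0.0, -0.0]
force: [-3.1, 0.6, 1.8]
grip_width: 0.0002
grip_force: 1.4
```

play_rows(steps=[0.005, -0.0008, 0, 0, 0, 0, 255, 0.005, -0.0008, 0, 0, 0, 0, 255, 0.005, -0.0008, 0, 0, 0, 0, 255, 0.005, -0.0008, 0, 0, 0, 0, 255, 0, 0, 0, 0, 0, 0, 255])

```text
clock: 25.08
ee_pos: [0.5195, 0.1482, 0.1003]
ee_rot: [0.076, 0.997, -0.0, 0.001]
force: [-0.2, 0.7, 0.6]
grip_width: -0.0002
grip_force: 0.0
```

play_rows(steps=[0.004, -0.0006, 0, 0, 0, 0, 255, 0.004, -0.0006, 0, 0, 0, 0, 255, 0.002, -0.0003, 0, 0, 0, 0, 255, 0, 0, 0, 0, 0, 0, 255, 0, 0, 0, 0, 0, 0, 255])

```text
clock: 25.7
ee_pos: [0.5289, 0.1468, 0.1003]
ee_rot: [0.076, 0.997, -0.0, 0.0]
force: [-1.3, 0.0, 0.3]
grip_width: 0.0002
grip_force: 0.4
```

play_rows(steps=[0.002, -0.0003, 0, 0, 0, 0, 255, 0.002, -0.0003, 0, 0, 0, 0, 255, 0.002, -0.0003, 0, 0, 0, 0, 255, 0, 0, 0, 0, 0, 0, 255, 0, 0, 0, 0, 0, 0, 255])

```text
clock: 26.32
ee_pos: [0.5348, 0.1462, 0.1003]
ee_rot: [0.076, 0.997, 0.0, 0.0]
force: [-2.4, -1.3, -0.7]
grip_width: 0.0003
grip_force: 0.6
```

play_rows(steps=[0.002, -0.0003, 0, 0, 0, 0, 255, 0.002, -0.0003, 0, 0, 0, 0, 255, 0, 0, 0, 0, 0, 0, 255, 0, 0, 0, 0, 0, 0, 255, 0, 0, 0, 0, 0, 0, 255])

```text
clock: 26.95
ee_pos: [0.5367, 0.1461, 0.1001]
ee_rot: [0.076, 0.997, 0.0, -0.002]
force: [-7.2, -0.2, 3.9]
grip_width: 0.0
grip_force: 3.3
```

play_rows(steps=[0.002, -0.0003, 0, 0, 0, 0, 255, 0.001, -0.0002, 0, 0, 0, 0, 255, 0, 0, 0, 0, 0, 0, 255, 0, 0, 0, 0, 0, 0, 255, 0, 0, 0, 0, 0, 0, 255])

```text
clock: 27.58
ee_pos: [0.5369, 0.1462, 0.0999]
ee_rot: [0.076, 0.997, -0.0, -0.005]
force: [-13.4, 1.1, 9.0]
grip_width: -0.0001
grip_force: 6.5
```

Hard stop reached where expected. I'll back off, rise, and move over towards the button.

play_rows(steps=[-0.005, 0.0007, 0, 0, 0, 0, 255, -0.005, 0.0007, 0, 0, 0, 0, 255, -0.008, 0.001, 0, 0, 0, 0, 255, 0, 0, 0.04, 0, 0, 0, 255, 0, 0, 0.05, 0, 0, 0, 255])

```text
clock: 28.2
ee_pos: [0.5227, 0.1474, 0.1905]
ee_rot: [0.076, 0.997, -0.001, -0.001]
force: [1.5, 0.3, 1.0]
grip_width: -0.0001
grip_force: 0.0
```

play_rows(steps=[-0.001, -0.024, 0, 0, 0, 0, 255, 0, -0.024, 0, 0, 0, 0, 255, 0, -0.024, 0, 0, 0, 0, 255, 0, -0.024, 0, 0, 0, 0, 255, 0, -0.024, 0, 0, 0, 0, 255])

```text
clock: 28.82
ee_pos: [0.5227, 0.0268, 0.1906]
ee_rot: [0.076, 0.997, 0.0, 0.001]
force: [0.9, 0.4, -0.5]
grip_width: -0.0
grip_force: 0.0
```

```bash
python3 - <<'E'
from h import *
p=arm.capture("top");im=p["image"][160:250,255:400,::-1];cv2.imwrite("pics/c2.png",cv2.resize(im,None,fx=5,fy=5,interpolation=cv2.INTER_CUBIC))
b=blob(p,"handle",(374,194),20);print(b,onz(p,*b[0],.09))
p=arm.capture("wrist");cv2.imwrite("pics/w4.png",p["image"][:,:,::-1]);print(arm.sense()["ee_pos"],proj(p,[.590,.024,.098]))
b=blob(p,"trip",(320,260),120);print(b,b and onz(p,*b[0],.098))
r=arm.masks_of(p,"trip")[:1]
for d in r: print(d["p"],np.argwhere(d["pixels"]).min(0),np.argwhere(d["pixels"]).max(0))
E
```

```text
(array([374.5  , 194.725]), np.int64(40), (np.int64(372), np.int64(378), np.int64(191), np.int64(199))) [ 0.56503654 -0.13973316  0.09      ]
[0.52254428 0.0243707  0.190644  ] [333.60238244 292.37131389]
(array([388.46875, 263.65625]), np.int64(32), (np.int64(272), np.int64(439), np.int64(251), np.int64(277))) [0.57147192 0.06801575 0.098     ]
```

View pics/w4.png

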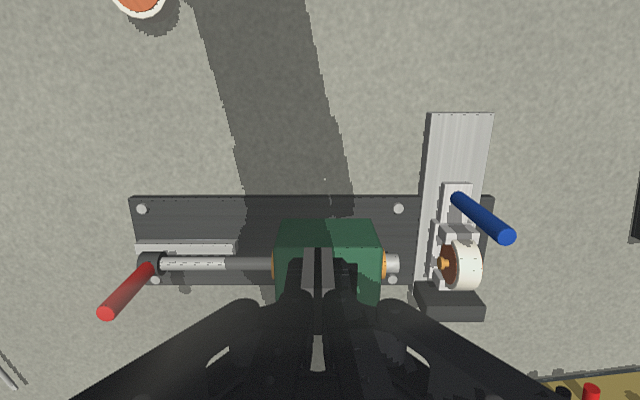

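View pics/c2.png

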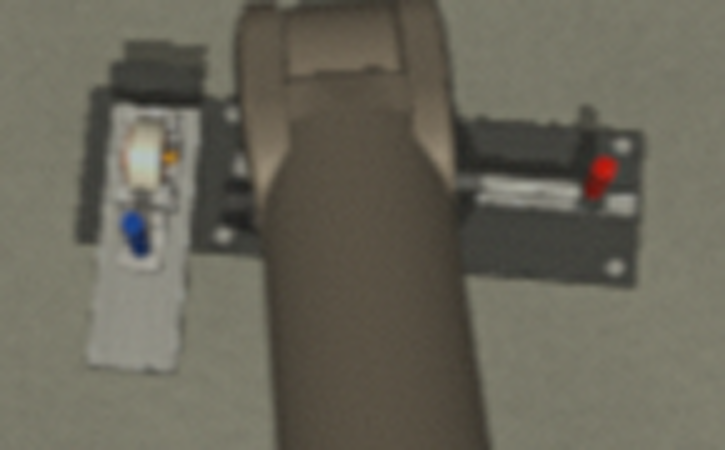

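The nest sits at the end stop (capsule at (145,155) in the crop) and the striker is still cocked. I'll go over the button.

play_rows(steps=[0.022, 0, 0, 0, 0, 0, 255, 0.022, 0, 0, 0, 0, 0, 255, 0.023, 0, -0.01, 0, 0, 0, 255, 0, 0, -0.025, 0, 0, 0, 255, 0, 0, -0.025, 0, 0, 0, 255])

```text
clock: 29.6
ee_pos: [0.5901, 0.0298, 0.1295]
ee_rot: [0.075, 0.997, 0.001, 0.0]
force: [0.7, 0.4, 0.6]
grip_width: -0.0004
grip_force: 0.0
```

play_rows(steps=[0, 0, -0.003, 0, 0, 0, 255, 0, 0, -0.002, 0, 0, 0, 255, 0, 0, -0.001, 0, 0, 0, 255, 0, 0, -0.001, 0, 0, 0, 255, 0, 0, 0, 0, 0, 0, 255])

```text
clock: 30.22
ee_pos: [0.5898, 0.0275, 0.1238]
ee_rot: [0.076, 0.997, 0.0, 0.0]
force: [1.1, -0.5, -0.5]
grip_width: -0.0004
grip_force: 0.0
```

play_rows(steps=[0, -0.003, 0, 0, 0, 0, 255, 0, 0, -0.001, 0, 0, 0, 255, 0, 0, -0.001, 0, 0, 0, 255, 0, 0, -0.001, 0, 0, 0, 255, 0, 0, 0, 0, 0, 0, 255])

```text
clock: 30.85
ee_pos: [0.5898, 0.0239, 0.1213]
ee_rot: [0.077, 0.997, -0.0, 0.0]
force: [-1.7, -1.1, 6.2]
grip_width: -0.0002
grip_force: 3.0
```

play_rows(steps=[0, 0, -0.001, 0, 0, 0, 255, 0, 0, -0.001, 0, 0, 0, 255, 0, 0, 0, 0, 0, 0, 255, 0, 0, 0, 0, 0, 0, 255, 0, 0, 0, 0, 0, 0, 255])

```text
clock: 31.48
ee_pos: [0.5898, 0.0238, 0.1194]
ee_rot: [0.077, 0.997, -0.0, 0.0]
force: [-2.3, -0.4, 6.4]
grip_width: -0.0001
grip_force: 3.1
```

play_rows(steps=[0, 0, -0.001, 0, 0, 0, 255, 0, 0, -0.001, 0, 0, 0, 255, 0, 0, 0, 0, 0, 0, 255, 0, 0, 0, 0, 0, 0, 255, 0, 0, 0, 0, 0, 0, 255])

```text
clock: 32.1
ee_pos: [0.5899, 0.024, 0.1166]
ee_rot: [0.076, 0.997, -0.0, 0.0]
force: [0.0, -2.1, 5.7]
grip_width: 0.0
grip_force: 2.1
```

play_rows(steps=[0, 0, -0.0005, 0, 0, 0, 255, 0, 0, -0.0005, 0, 0, 0, 255, 0, 0, 0, 0, 0, 0, 255, 0, 0, 0, 0, 0, 0, 255, 0, 0, 0, 0, 0, 0, 255])

```text
clock: 32.72
ee_pos: [0.5898, 0.0243, 0.1155]
ee_rot: [0.076, 0.997, -0.0, 0.0]
force: [-0.1, -3.0, 5.2]
grip_width: -0.0003
grip_force: 2.3
```

```bash
python3 - <<'E'
from h import *
p=arm.capture("top");print(blob(p,"handle",(368,194),22))
E
```

```text
(array([360.31707317, 193.65853659]), np.int64(41), (np.int64(358), np.int64(363), np.int64(190), np.int64(198)))
```

Fired: the handle is back at u = 360, its forward position. I'll rise and check the nest and pin.

play_rows(steps=[0, 0, 0.005, 0, 0, 0, 255, 0, 0, 0.02, 0, 0, 0, 255, -0.02, 0, 0.04, 0, 0, 0, 255, -0.02, 0, 0.02, 0, 0, 0, 255, 0, 0, 0, 0, 0, 0, 255])

```text
clock: 33.4
ee_pos: [0.5486, 0.0262, 0.2011]
ee_rot: [0.076, 0.997, 0.001, -0.0]
force: [0.9, 0.0, 0.0]
grip_width: 0.0
grip_force: 0.0
```

```bash
python3 - <<'E'
from h import *
p=arm.capture("wrist");cv2.imwrite("pics/w5.png",p["image"][:,:,::-1])
p=arm.capture("top");print(blob(p,"post",(281,206),15),blob(p,"handle",(368,194),22))
E
```

```text
(array([281.68181818, 205.90909091]), np.int64(22), (np.int64(280), np.int64(283), np.int64(203), np.int64(210))) (array([360.375, 193.675]), np.int64(40), (np.int64(358), np.int64(363), np.int64(190), np.int64(198)))
```

View pics/w5.png

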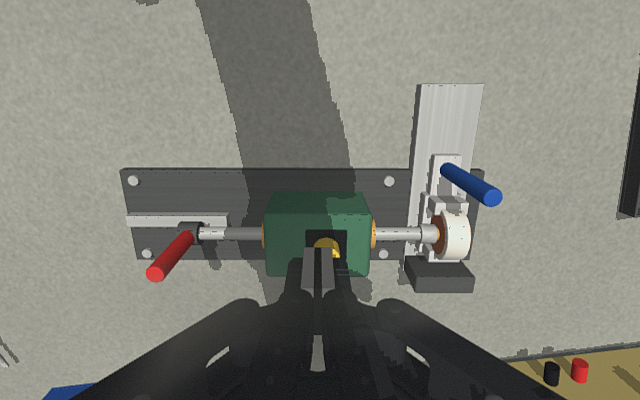

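The striker nose rests at the capsule (430,233), with the nest against its stop and the button up. I'll hand in.

```bash
python3 -c "
from workcell import arm
print(arm.sign_off())"
```

```text
the job is handed in; nothing more can be done
None
```

The punch was cocked, the nest slid home against its stop and the button pressed, which fired the striker onto the pin. In the last pictures the striker is fully forward and the nest is still home, but pin depth was not measured; the job is handed in with the gripper clear, and no verdict came back.

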